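# Clamp the column holder over the riser's hidden bearer

## Task

The column holder on the front rail of the instrument riser has to be clamped down where the hidden cross-bearer backs up the riser's thin, springy top sheet. Press along the sheet with the fingers to feel where the bearer runs, slide the holder along the rail until its foot stands over the bearer, then fold its clamp lever fully down and let go. Never clamp on the unsupported sheet, which would dent, and leave the things standing round the riser where they are.

Things in the scene. Friction and masses are not known exactly. Their poses are not given: they have to be found in the camera images.
- riser: Low white instrument riser: a closed box 360 mm wide (its y), 150 mm deep (its x), 60 mm high; origin at the centre of its underside, x away from the robot, y left, z up. An 8 mm rim surrounds an inset grey top sheet, 0.5 mm below the rim (surface at z = 59.5 mm; x -67 to 67 mm, y -172 to 172 mm). A steel rail 25 x 10 mm runs along y in front of it.
- sheet: The springy top sheet; same frame as riser. Closed fingertips push it in about 3 mm at 4 N, but under 0.5 mm over the hidden bearer: a bar 24 mm wide (y) running the full depth (x) close under the sheet, its centre anywhere from y = -110 to 40 mm, known only by touch. The last 12 mm at its two ends are held firm by the end walls; that is not the bearer.
- holder (a joint): Slide of the aluminium column holder on the rail, m: the riser-frame y of the holder's middle, its foot and its lever. -0.13 to 0.13, positive left; friction about 2 to 4 N; starts near the left end. The holder is 40 mm wide; its arm reaches over the sheet to x = -25 mm, top at z = 92 mm, cam fork to 116 mm. A 114 mm column lies along y in clips on its front.
- holder_lever (a joint): Cam lever of the holder, rad: 0 = upright, open; grows as it folds away from the robot (to the riser's +x) and down; 1.45 = level along +x, fully down (stop at 1.50). Turns about the riser's y through lever_pivot; stays where it is left. About 2.5 N at the grip runs it free, about 5 N while it clamps.
- lever_grip (a point): Middle of the lever's black plastic grip, 64 mm from the pivot. The grip is 14 mm square and runs from 38 to 86 mm from the pivot; pinch it along the riser's y and let it turn between the fingers.
- lever_pivot (a point): Pivot of the lever, 107 mm above the worktop and at x = -40 mm of the riser.
- foot_pad (a point): Underside of the round rubber clamp foot, 16 mm across, at x = -40 mm of the riser, straight below the pivot. Raised it stands 4 mm above the sheet (z = 63.5 mm); the lever drives it down 5.5 mm per rad on a stiff spring, so it touches at about 0.72 rad. Over the bearer it stops at the sheet (z about 59 mm); where nothing backs the sheet it goes on and dents it, to about 56 mm.
- lab_timer: Bystander: small white timer 60 x 66 x 22 mm beside the left end of the riser; origin under its centre.
- ferrule_packet: Bystander: flat packet 50 x 70 x 14 mm beside the right end of the riser; origin under its centre.
- vial_a: Bystander: standing vial 12 mm across, 36 mm tall, near the left end of the riser; origin under its centre.

How it is judged (in metres and radians):
On the way, in this order (a step that is already met when the one before it is completed fails the run):
1. the fingers press on the top sheet (more than 2 N) while the clamp foot is still raised (contact force between the fingers and sheet above 2 N and z of foot_pad in the frame of riser above 0.0605 m), for 0.1 s.
2. the lever is folded fully down with the foot borne up by the bearer (value of joint holder_lever above 1.3 rad and z of foot_pad in the frame of riser above 0.058 m), for 0.2 s.
At the end, for the whole second after the job is handed in: The lever is fully down (beyond 1.3 rad), the foot bears on the sheet (58 to 60.2 mm above the worktop, so the bearer under it holds the sheet up), and the holder is at rest (all of step 2 and z of foot_pad in the frame of riser below 0.0602 m and velocity of joint holder between -0.005 and 0.005 m/s); the robot touches nothing.
It fails at once if the clamp foot dents the sheet (pushes it in more than 2 mm) (z of foot_pad in the frame of riser below 0.0575 m).
It fails at once if the timer, the packet or the standing vial is moved more than 25 mm (distance of any of lab_timer, ferrule_packet, vial_a from where it was at the start of the episode above 0.025 m).
It also fails if it takes over 70 s, if anything falls off the work surface, if the arm or the gripper's body presses on something with over 40 N, if the wrist force passes 120 N, or if a joint passes its speed limit or range.

## Robot

A 6-joint arm with a two-finger parallel gripper is mounted at the origin on a cart in front of the work surface, level with it; the furniture and walls round the work are solid. World frame = base frame: x ahead of the robot, y to its left, z up, the work surface at z = 0. Lengths are in mm, angles in rad, forces in N, time in s.
With the tool pointing down it reaches from about 300 to 875 mm from the base axis. Payload 4.2 kg.
Tool frame: the origin (TCP) lies between the finger pads; the fingertips stand 14 mm ahead of it and the grasp point (between the pads) lies 5 mm behind it (env.finger_overhang is the z of the fingertips in the tool frame, in mm); z points along the fingers, y is the line along which they close (so a half turn about z gives the same grasp; the last joint's range is limited). The gripper opens to 85 mm and grips with 20 to 120 N. Pads are 22 mm wide; open, the fingers measure 114 mm over their backs; the gripper's body (76 mm by 85 mm) begins 54 mm behind the grasp point. The pads swing forward as they close: fully open they stand 13 mm farther back than shut.
Start: joints at [1.169, 0.32, 1.565, -0, 1.257, -0.02], TCP at [214.242, 533.61, 245.338] pointing down, gripper open.
Joint ranges: [-3.11, 3.11], [-0.84, 2.01], [0.21, 2.61], [-1.34, 4.49], [0.05, 2.63], [-2.56, 2.56]. Speed limits (rad/s): [2.57, 2.57, 3.14, 3.14, 3.14, 3.14].

## Interface

Orientations are given as a unit quaternion [w, x, y, z].
In Python, from cell import env, capture gives the robot as it stands (env), with the cameras as plain functions.
- The arm moves only by the shell command python3 inch.py 'ROWS' [FORCE]. ROWS is one flat JSON list of numbers that holds 1 to 12 rows one after another, with no inner brackets; each row has 5 numbers: the finger opening in mm, then dx, dy, dz in parts of the range, where 1.0 means 60 cm, then a turn about the tool's z in a scale on which 1.0 is pi/2 rad; each row shifts and turns the commanded pose from where the row before left it, along the tool's axes as they then stand; what a row does not reach is not made up. A row lasts 1/8 s, in which the tool goes at most 62.5 mm and 0.188 rad, less where a joint would pass 70% of its speed; a pose out of reach is approached as far as the arm can. The fingers move at their own pace and stop on an object; FORCE is the grip in N (left out, the last holds). Time passes only in rows, so rows that do not move let the fingers close. It prints the time, the measured TCP pose, the force, the opening and the grip force at its end. Shift and turn numbers lie between -1 and 1, and a call with a number outside is refused. Input that does not fit is refused with a message, and nothing moves.
- env.get_obs(): the state, without advancing time (a new reading comes with each control period).
- capture(name): name is "scene" or "top"; returns a dict with "color" (384x512x3 uint8, blue, green, red), "camera_matrix" (3x3 intrinsics, pixels), "eye" and "orientation" of the camera in the world. Camera axes: x right, y up, looking along -z (the intrinsics and any distortion apply to the point x, -y, -z); pixel columns grow to the right and rows downward; lengths in mm; the calibration is good to about 2 mm. A picture is of the moment at which its call begins. There is no depth.
- env.job_done(): hands the job in; it is judged then, once.
The state is a dict: "time": time; "joint_pos": joint angles; "joint_vel": joint speeds; "joint_torque": joint torques, N m; "tcp_pos": TCP position; "ee_rot": TCP orientation; "ft_force": force on the tool from outside, world axes, zero at the start; "torque": the same for the moment, N m; "grip_width": finger opening in mm; "grasp_force": force on a finger pad.
Only numpy, scipy, OpenCV 4.12 (cv2) and the standard library are available. Lean on these libraries where they do the work, as an engineer would, in place of code of your own. Each camera call takes 0.05 s, during which the arm holds its last target. There are 200 camera calls.

## Working session

There is one attempt and no reset: what is moved stays moved. The work goes in short steps, Python scripts to look and compute and a shell command to move; the robot and the scene stay as the last step left them, time stands still between calls to the robot, and variables do not carry over. Pictures are saved under pics/ and viewed, at most 10 in all, crops included, and the job is handed in when it is done.

```bash
ls; mkdir -p pics; python3 - <<'E'
from cell import env, capture
import cv2,numpy as np
for n in("scene","top"):
    c=capture(n); cv2.imwrite(f"pics/{n}0.png",c["color"]); print(n,c["camera_matrix"],c["eye"],c["orientation"],[k for k in c])
o=env.get_obs();print(o)
E
```

```text
cell.py
inch.py
pics
scene [[454.78048906   0.         251.40301413]
 [  0.         454.78048906 194.42748389]
 [  0.           0.           1.        ]] [-251.28543902 -356.65271696  901.4210688 ] [ 0.78836473  0.34984381 -0.21030088 -0.46028676] ['color', 'camera_matrix', 'eye', 'orientation']
top [[381.48728264   0.         255.57386872]
 [  0.         381.48728264 186.69791547]
 [  0.           0.           1.        ]] [ 443.60619027   78.42300134 1073.22605852] [ 0.71001014  0.03157671 -0.02871602 -0.70289679] ['color', 'camera_matrix', 'eye', 'orientation']
{'time': 0.1, 'joint_pos': array([ 1.16896944e+00,  3.20268388e-01,  1.56554115e+00,  1.60953042e-05,
        1.25734647e+00, -2.00239489e-02]), 'joint_vel': array([ 0.00220447, -0.00214358, -0.00459487, -0.00021232, -0.00080645,
        0.00243486]), 'joint_torque': array([ 3.10326950e-04, -4.16408980e+01, -2.34703428e+01, -1.06212417e-04,
        5.01377683e-03, -1.09167621e-05]), 'tcp_pos': array([214.10208172, 533.24698406, 244.54923772]), 'ee_rot': array([-1.71139825e-04,  1.89746448e-01,  9.81832814e-01, -7.62751367e-04]), 'ft_force': array([-0.06023709, -0.46443072,  0.18600124]), 'torque': array([-7.24608709e-03,  1.98628742e-02,  9.72221243e-06]), 'grasp_force': 0.0, 'grip_width': 85.4493358166457}
```

View pics/scene0.png

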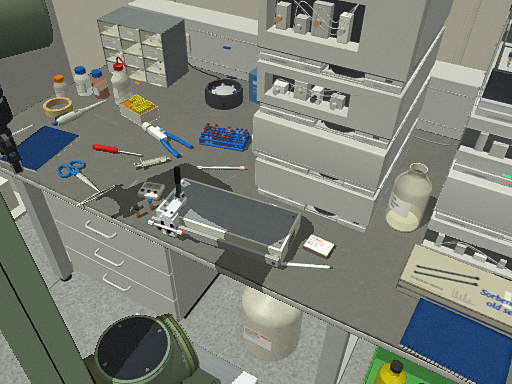

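View pics/top0.png

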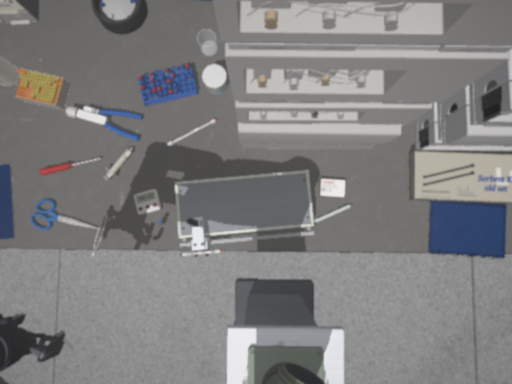

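The scene view shows the riser at about (235,220), with the holder at its left end (170,210) and the lever upright at (178,180). In the top view the riser corners are near (177,184), (308,172), (313,224) and (180,238), and the holder is at (198,235). I'll crop in for accurate corners.

```bash
python3 - <<'E'
import cv2
a=cv2.imread("pics/top0.png")[160:270,130:330]; cv2.imwrite("pics/topc.png",cv2.resize(a,None,fx=4,fy=4,interpolation=cv2.INTER_CUBIC))
a=cv2.imread("pics/scene0.png")[155:280,125:345]; cv2.imwrite("pics/scenec.png",cv2.resize(a,None,fx=3.6,fy=3.6,interpolation=cv2.INTER_CUBIC))
E
```

```text
(no output)
```

View pics/topc.png

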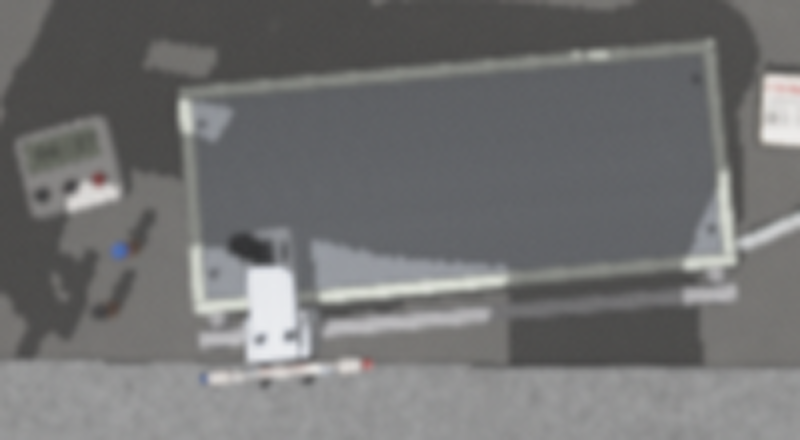

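View pics/scenec.png

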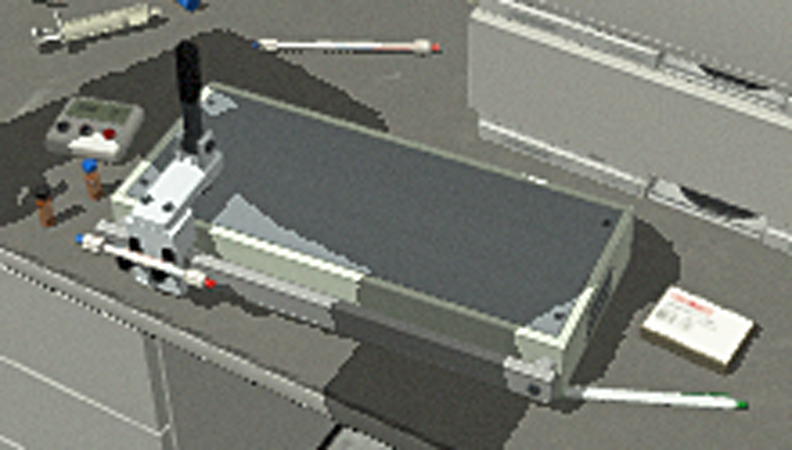

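The crops show the riser's top rim corners (top crop) at (180,92), (712,40), (736,263) and (197,313). The holder body is at (272,310), the black lever grip at (245,245), and the timer and vials stay to the left. Next I cast rays to the z=60 plane.

```bash
cat > h.py <<'E'
import numpy as np,cv2
from cell import env, capture
from scipy.spatial.transform import Rotation as R
def ray(c,p):
    K=c["camera_matrix"]; v=np.linalg.inv(K)@[p[0],p[1],1]; w,x,y,z=c["orientation"]
    return np.array(c["eye"]),R.from_quat([x,y,z,w]).apply([v[0],-v[1],-v[2]])
def cast(c,p,z):
    e,d=ray(c,p); return e+d*(z-e[2])/d[2]
def proj(c,P):
    w,x,y,z=c["orientation"]; q=R.from_quat([x,y,z,w]).inv().apply(np.array(P)-c["eye"]); q=np.array([q[0],-q[1],-q[2]]); r=c["camera_matrix"]@q; return r[:2]/r[2]
def up(p,s,o): return [(p[0]+.5)/s-.5+o[0],(p[1]+.5)/s-.5+o[1]]
E
python3 - <<'E'
from h import *
np.set_printoptions(precision=1,suppress=True)
t=capture("top");s=capture("scene")
C=np.array([cast(t,up(p,4,(130,160)),60) for p in [(180,92),(712,40),(736,263),(197,313)]]);print(C)
print("sides",[np.linalg.norm(C[i]-C[i-1]) for i in range(4)])
S=np.array([cast(s,up(p,3.6,(125,155)),60) for p in [(210,84),(634,206),(562,350),(112,198)]]);print(S)
for X in(C,S):
    o=X.mean(0); # fit rigid
    M=np.array([[75,180],[75,-180],[-75,-180],[-75,180]],float)
    A=X[:,:2]-X[:,:2].mean(0); th=np.arctan2((M[:,0]*A[:,1]-M[:,1]*A[:,0]).sum(),(M*A).sum()); print(o,th, (A-M@np.array([[np.cos(th),np.sin(th)],[-np.sin(th),np.cos(th)]])).round(1).tolist())
print("arm-top mid, z92",cast(t,up((271,267),4,(130,160)),92),cast(t,up((277,360),4,(130,160)),92))
# lever tip two view
e1,d1=ray(t,up((236,243),4,(130,160)));e2,d2=ray(s,up((188,46),3.6,(125,155)))
k=np.linalg.lstsq(np.c_[d1,-d2],e2-e1,rcond=None)[0];print("levertip",e1+k[0]*d1,e2+k[1]*d2)
print("vials", cast(s,up((93,196),3.6,(125,155)),0),cast(s,up((44,222),3.6,(125,155)),0))
E
```

```text
[[539.  299.2  60. ]
 [577.4 -55.8  60. ]
 [429.2 -71.4  60. ]
 [392.8 283.9  60. ]]
sides [np.float64(147.04012989516158), np.float64(357.0685711249266), np.float64(149.0368541126969), np.float64(357.12981754312443)]
[[537.6 301.2  60. ]
 [578.1 -53.   60. ]
 [426.1 -69.1  60. ]
 [393.6 286.8  60. ]]
[484.6 114.   60. ] 0.10503025768531807 [[-1.3, -1.6], [-0.6, 1.4], [0.3, 1.5], [1.6, -1.3]]
[483.9 116.5  60. ] 0.10252474616267757 [[-2.5, -2.0], [1.2, 1.9], [-1.6, 1.1], [2.8, -1.0]]
arm-top mid, z92 [424.1 230.8  92. ] [365.2 225.6  92. ]
levertip [439.6 235.7 192.1] [439.9 235.3 192.1]
vials [434.  347.2   0. ] [391.8 361.8   0. ]
```

Both views agree to about 2 mm: riser at (484.3, 115.2), yaw 0.104, and lever tip at z=192 (expected 193). Next I square the tool to the riser and go above the sheet with closed fingers.

The rows are not in the units I measure in: shifts go in shares of 60 cm and turns go in shares of pi/2 rad. I convert before sending: -0.162 rad / 1.5708 = -0.1031.

```bash
cat >> h.py <<'E'
O=np.array([484.3,115.2]);TH=.104
def st():
    o=env.get_obs(); p=o["tcp_pos"]; w,x,y,z=o["ee_rot"]; m=R.from_quat([x,y,z,w]).as_matrix()
    c,s=np.cos(TH),np.sin(TH); d=p[:2]-O; f=o["ft_force"]
    print("t%.2f riser %.1f %.1f z %.2f tip %.2f yawerr %.3f tilt %.3f F %.1f %.1f %.2f w %.1f g %.1f"%(o["time"],c*d[0]+s*d[1],-s*d[0]+c*d[1],p[2],p[2]-14,np.arctan2(m[1,1],m[0,1])-np.pi/2-TH,m[2,2]+1,*f,o["grip_width"],o["grasp_force"]))
E
python3 inch.py '[0,0,0,0,-0.1031,0,0,0,0,-0.1031,0,0,0,0,-0.1031]' 30
python3 -c "from h import *;st()"
python3 inch.py '[0,-0.0333,-0.0567,0,0,0,-0.0333,-0.0567,0,0,0,-0.0333,-0.0567,0,0,0,-0.0333,-0.0567,0,0,0,-0.0333,-0.0567,0,0,0,-0.0333,-0.0567,0,0,0,-0.0333,-0.0567,0,0,0,-0.0333,-0.0567,0,0,0,-0.0333,-0.0567,0,0,0,-0.0333,-0.0567,0,0,0,-0.0333,-0.0567,0,0,0,-0.0333,-0.05,0,0]'
python3 inch.py '[0,0,0,0,0,0,0,0,0,0]'
python3 -c "from h import *;st();print(env.finger_overhang)"
```

```text
time: 0.57
tcp_pos: [214.2, 533.5, 245.1]
ee_rot: [-0.0, -0.055, 0.999, -0.0]
ft_force: [-0.1, 0.6, 0.6]
grip_width: 31.9
grasp_force: 0.0
t0.57 riser -225.3 444.1 z 245.07 tip 231.07 yawerr 0.006 tilt 0.000 F -0.1 0.6 0.63 w 31.9 g 0.0
time: 2.08
tcp_pos: [495.5, 155.5, 245.2]
ee_rot: [-0.0, -0.052, 0.999, 0.0]
ft_force: [-0.0, 0.1, 0.2]
grip_width: 0.1
grasp_force: 0.0
time: 2.33
tcp_pos: [494.5, 156.9, 245.1]
ee_rot: [-0.0, -0.052, 0.999, 0.0]
ft_force: [-0.4, -1.1, -0.4]
grip_width: 0.1
grasp_force: 0.0
t2.33 riser 14.5 40.5 z 245.08 tip 231.08 yawerr -0.000 tilt 0.000 F -0.4 -1.1 -0.36 w 0.1 g 0.0
14.0
```

```bash
python3 inch.py '[0,0,0,0.0667,0,0,0,0,0.0667,0,0,0,0,0.0667,0,0,0,0,0.05,0,0,0,0,0.025,0,0,0,0,0.005,0,0,0,0,0,0]' >/dev/null
python3 -c "from h import *;st()"
for i in 1 2 3 4; do python3 inch.py '[0,0,0,0.0025,0,0,0,0,0,0]' >/dev/null; python3 -c "from h import *;st()"; done
```

```text
t3.20 riser 15.5 40.6 z 78.16 tip 64.16 yawerr 0.001 tilt 0.000 F 0.0 -0.6 0.18 w -0.1 g 0.0
t3.45 riser 15.3 40.3 z 76.45 tip 62.45 yawerr 0.000 tilt 0.000 F -1.5 -0.8 0.59 w -0.0 g 0.0
t3.70 riser 14.9 40.2 z 74.31 tip 60.31 yawerr 0.000 tilt 0.000 F -0.3 -0.0 0.48 w 0.1 g 0.0
t3.95 riser 15.0 40.2 z 73.33 tip 59.33 yawerr 0.000 tilt 0.000 F -1.8 0.1 4.42 w 0.1 g 2.3
t4.20 riser 15.1 40.2 z 73.28 tip 59.28 yawerr 0.000 tilt 0.000 F -4.3 -1.6 16.69 w 0.1 g 7.8
```

Stiff at y=40 already. I'll map the edges by lifting, stepping and pressing.

Scaled: 12 mm / 600 = 0.02, -4 mm / 600 = -0.0067.

```bash
python3 inch.py '[0,0,0,-0.0067,0,0,0,0.02,0,0,0,0,0,0.0067,0,0,0,0,0,0]' >/dev/null; python3 -c "from h import *;st()"
python3 inch.py '[0,0,0,-0.0067,0,0,0,-0.0333,0,0,0,0,0,0.0067,0,0,0,0,0,0]' >/dev/null; python3 -c "from h import *;st()"
for i in 1 2 3 4; do python3 inch.py '[0,0,0,-0.0067,0,0,0,-0.0133,0,0,0,0,0,0.0067,0,0,0,0,0,0]' >/dev/null; python3 -c "from h import *;st()"; done
```

```text
t4.70 riser 15.4 53.2 z 71.34 tip 57.34 yawerr 0.000 tilt 0.000 F -0.7 2.9 5.23 w -0.2 g 2.4
t5.20 riser 14.5 30.3 z 73.22 tip 59.22 yawerr 0.001 tilt 0.000 F -3.8 -7.5 19.11 w -0.1 g 9.6
t5.70 riser 14.9 23.5 z 73.18 tip 59.18 yawerr 0.000 tilt 0.000 F -4.6 -4.1 19.68 w -0.1 g 10.0
t6.20 riser 15.1 15.5 z 72.74 tip 58.74 yawerr 0.000 tilt 0.000 F -3.3 -3.9 17.33 w -0.2 g 8.6
t6.70 riser 14.9 7.6 z 70.93 tip 56.93 yawerr 0.000 tilt 0.000 F 0.2 -2.7 4.33 w -0.1 g 2.0
t7.20 riser 15.0 -0.1 z 71.27 tip 57.27 yawerr 0.000 tilt 0.000 F -0.3 -2.6 3.55 w -0.0 g 1.8
```

Scaled: 10 mm / 600 = 0.0167, -4 mm / 600 = -0.0067.

```bash
python3 inch.py '[0,0,0,-0.0067,0,0,0,0.0167,0,0,0,0,0,0.0067,0,0,0,0,0,0]' >/dev/null; python3 -c "from h import *;st()"
python3 inch.py '[0,0,0,-0.0067,0,0,0,0.005,0,0,0,0,0,0.0067,0,0,0,0,0,0]' >/dev/null; python3 -c "from h import *;st()"
python3 inch.py '[0,0,0,-0.0067,0,0,0,0.0483,0,0,0,0,0,0.0067,0,0,0,0,0,0]' >/dev/null; python3 -c "from h import *;st()"
for i in 1 2 3; do python3 inch.py '[0,0,0,-0.0067,0,0,0,0.0042,0,0,0,0,0,0.0067,0,0,0,0,0,0]' >/dev/null; python3 -c "from h import *;st()"; done
```

```text
t7.70 riser 15.1 11.0 z 71.30 tip 57.30 yawerr 0.000 tilt 0.000 F -1.0 2.5 3.14 w 0.0 g 1.7
t8.20 riser 15.1 13.3 z 71.29 tip 57.29 yawerr 0.000 tilt 0.000 F 0.7 0.7 3.67 w -0.1 g 1.8
t8.70 riser 15.4 43.9 z 73.23 tip 59.23 yawerr -0.001 tilt 0.000 F -4.2 7.2 14.13 w -0.3 g 6.9
t9.20 riser 15.1 44.6 z 73.18 tip 59.18 yawerr 0.000 tilt 0.000 F -4.9 -1.0 17.42 w 0.1 g 9.2
t9.70 riser 15.2 47.4 z 73.11 tip 59.11 yawerr 0.000 tilt 0.000 F -4.1 -0.9 18.81 w 0.0 g 9.4
t10.20 riser 15.2 50.0 z 72.85 tip 58.85 yawerr 0.000 tilt 0.000 F -4.6 -0.8 17.51 w -0.2 g 8.5
```

Bearer edges are felt at about y=14.5 and 51.3, so its centre is y≈32.8 in tool readings. Next I go above the lever with open fingers.

Scaled: -40 mm / 600 = -0.0667, -35 mm / 600 = -0.0583.

```bash
python3 inch.py '[0,0,0,-0.0333,0,0,0,0,-0.0667,0,0,0,0,-0.0667,0,0,0,0,-0.0667,0,50,0,0,-0.0583,0,60,0.03,0.04,0,0,60,0.03,0.04,0,0,60,0.0283,0.0408,0,0,60,0,0,0,0,60,0,0,0,0]' >/dev/null; python3 - <<'E'
from h import *;st()
t=capture("top")["color"][180:260,150:290];s=capture("scene")["color"][120:250,110:250]
cv2.imwrite("pics/p1.png",np.hstack([cv2.resize(s,(400,371)),cv2.resize(t,(400,371))]))
E
```

```text
t11.45 riser -37.8 121.9 z 245.80 tip 231.80 yawerr 0.001 tilt 0.000 F 0.3 0.5 0.54 w 60.1 g 0.0
```

View pics/p1.png

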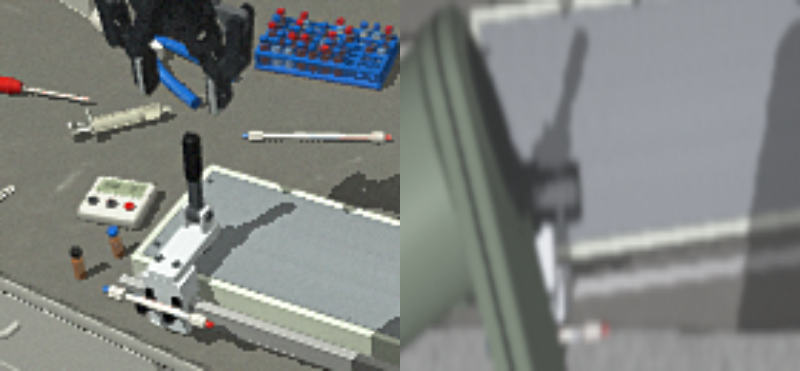

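The fingers in the left panel (about (145,80) and (215,95)) straddle the lever tip at (192,140) centrally, above it. I descend and pinch gently.

Scaled: 30 mm / 600 = 0.05, 20 mm / 600 = 0.0333.

```bash
python3 inch.py '[60,0,0,0.05,0,60,0,0,0.05,0,60,0,0,0.0333,0,60,0,0,0,0,10,0,0,0,0,10,0,0,0,0,10,0,0,0,0,10,0,0,0,0]' 25 >/dev/null; python3 - <<'E'
from h import *;st()
E
python3 inch.py '[10,0,-0.0067,0,0,10,0,-0.0133,0,0,10,0,-0.0167,0,0,10,0,-0.0167,0,0,10,0,-0.0167,0,0,10,0,-0.0167,0,0,10,0,-0.0167,0,0,10,0,-0.0167,0,0,10,0,-0.0167,0,0,10,0,-0.0083,0,0,10,0,0,0,0]' >/dev/null;python3 -c "from h import *;st()"
```

```text
t12.55 riser -37.4 122.5 z 167.35 tip 153.35 yawerr 0.000 tilt 0.000 F -0.4 -1.4 5.15 w 13.8 g 29.4
t13.93 riser -37.8 34.9 z 167.31 tip 153.31 yawerr -0.000 tilt 0.000 F -0.9 -1.5 6.13 w 13.8 g 29.8
```

Scaled: -2 mm / 600 = -0.0033.

```bash
python3 inch.py '[10,0,-0.0033,0,0,10,0,0,0,0,10,0,0,0,0]' >/dev/null; python3 - <<'E'
from h import *;st()
t=capture("top")["color"][180:260,150:290];s=capture("scene")["color"][120:270,120:300]
cv2.imwrite("pics/p2.png",np.hstack([cv2.resize(s,(450,375)),cv2.resize(t,(350,375))]))
E
```

```text
t14.30 riser -37.8 33.5 z 167.34 tip 153.34 yawerr 0.000 tilt 0.000 F -1.4 0.4 8.19 w 13.6 g 29.8
```

View pics/p2.png

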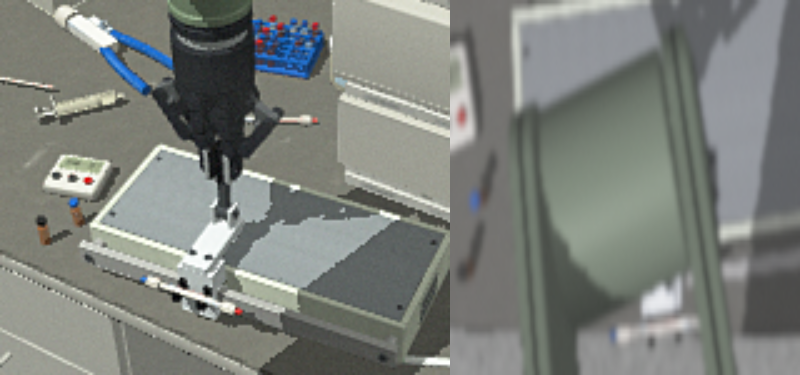

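The holder followed to y=33.5 and is pinched upright. The bystanders have not moved. I fold in arcs (R≈65), checking halfway.

Scaled: -9.6 mm / 600 = -0.016, -9.5 mm / 600 = -0.0158.

```bash
python3 inch.py '[10,-0.016,0,0.0017,0,10,-0.0158,0,0.0042,0,10,-0.0148,0,0.0063,0,10,-0.0138,0,0.0087,0,10,0,0,0,0,10,0,0,0,0]' >/dev/null; python3 -c "from h import *;st()"
python3 inch.py '[10,-0.0123,0,0.0105,0,10,-0.0107,0,0.0122,0,10,-0.0087,0,0.0138,0,10,0,0,0,0]' >/dev/null; python3 -c "from h import *;st()"
```

```text
t15.15 riser -1.9 33.4 z 153.84 tip 139.84 yawerr -0.000 tilt 0.000 F -0.4 2.2 2.39 w 13.8 g 29.8
t15.65 riser 18.1 33.3 z 132.03 tip 118.03 yawerr 0.000 tilt 0.000 F 1.2 1.5 2.18 w 13.7 g 30.4
```

Scaled: 9.4 mm / 600 = 0.0157, 8.9 mm / 600 = 0.0148.

```bash
python3 inch.py '[10,-0.0067,0,0.0148,0,10,-0.0042,0,0.0157,0,10,-0.0015,0,0.0117,0,10,0,0,0.0033,0,10,0,0,0,0,10,0,0,0,0]' >/dev/null; python3 - <<'E'
from h import *;st()
t=capture("top")["color"][180:260,150:290];s=capture("scene")["color"][120:270,120:300]
cv2.imwrite("pics/p3.png",np.hstack([cv2.resize(s,(450,375)),cv2.resize(t,(350,375))]))
E
```

```text
t16.40 riser 26.5 33.3 z 105.59 tip 91.59 yawerr 0.000 tilt 0.000 F 3.5 -0.1 5.32 w 13.3 g 31.5
```

View pics/p3.png

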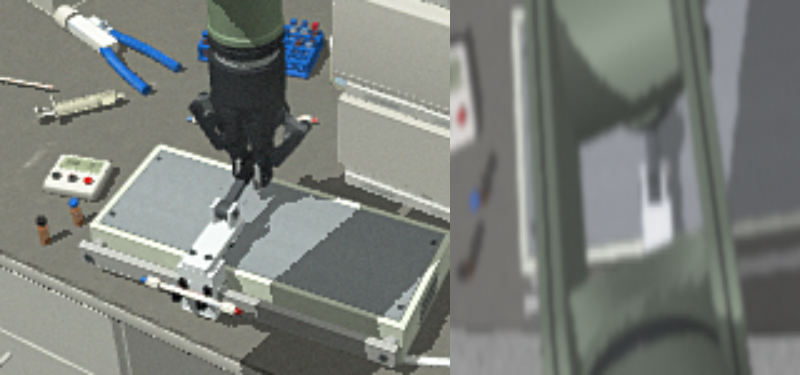

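The lever is now folded level along +x and the fingers are at its grip, about (250,170). I release and lift away.

Scaled: -40 mm / 600 = -0.0667, -30 mm / 600 = -0.05.

```bash
python3 inch.py '[50,0,0,0,0,50,0,0,0,0,50,0,0,0,0,50,0,0,-0.0417,0,50,0,0,-0.0667,0,50,0,0,-0.0667,0,50,-0.0333,-0.05,-0.0333,0,50,-0.0333,-0.0667,0,0,50,0,0,0,0]' >/dev/null; python3 - <<'E'
from h import *;st()
s=capture("scene")["color"][150:270,120:300];cv2.imwrite("pics/p4.png",cv2.resize(s,(780,520)))
E
```

```text
t17.62 riser 65.4 -38.8 z 229.37 tip 215.37 yawerr -0.003 tilt 0.000 F 0.3 -0.2 -0.18 w 50.3 g 0.0
```

View pics/p4.png

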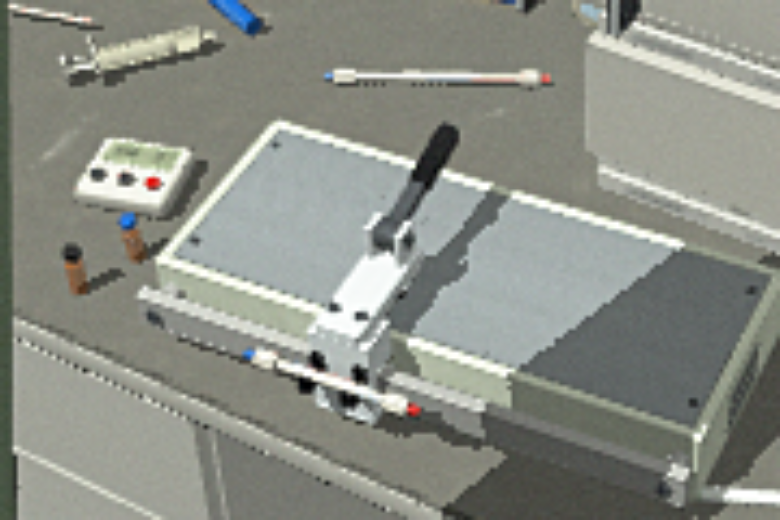

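The lever looks down, with its tip at about (448,130) and the pivot at about (385,235). I check its angle by projection before handing in.

```bash
python3 - <<'E'
from h import *
s=capture("scene");c,sn=np.cos(TH),np.sin(TH)
for th in(1.1,1.3,1.4,1.5):
    x=-40+86*np.sin(th);y=33.4;P=[O[0]+c*x-sn*y,O[1]+sn*x+c*y,107+86*np.cos(th)]
    p=proj(s,P);print(th,(p-[120,150])*780/180)
E
```

```text
1.1 [442.57958067 108.85764367]
1.3 [447.92663124 123.21611063]
1.4 [449.69761378 131.9202233 ]
1.5 [450.85803614 141.51808443]
```

```bash
python3 -c "from cell import env, capture;print(env.job_done())"
```

```text
the job is handed in; nothing more can be done
None
```

The job is handed in, with no verdict shown: I felt the bearer at riser y ≈ 33 mm, slid the holder over it, folded the lever down to about 1.4–1.5 rad and let go, with the timer and vials still in place in the last picture (the packet was out of frame).

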